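# Turn the charging hub's cover onto its pin and press it home

## Robot

A 6-joint arm with a two-finger parallel gripper is mounted at the origin on a cart in front of the work surface, level with it; the furniture and walls round the work are solid. World frame = base frame: x ahead of the robot, y to its left, z up, the work surface at z = 0. Lengths are in m, angles in rad, forces in N, time in s.
With the tool pointing down it reaches from about 0.275 to 0.875 m from the base axis. Payload 12.5 kg.
Tool frame: the origin (TCP) lies on the centre line of the jaws, within the pads' length; the fingertips stand r.finger_overhang ahead of it and the grasp point (between the pads) lies 3 mm ahead of it (r.finger_overhang is the distance from the TCP to the fingertips, in m); z points along the fingers, y is the line along which they close (so a half turn about z gives the same grasp; the last joint's range is limited). The gripper opens to 85 mm and grips with 20 to 120 N. Pads are 22 mm wide; open, the fingers measure 114 mm over their backs; the gripper's body (76 mm by 85 mm) begins 54 mm behind the grasp point. The pads swing forward as they close: fully open they stand 13 mm farther back than shut.
Start: joints at [-1.374, 0.351, 1.652, -0, 1.139, -0.085], TCP at [0.153, -0.528, 0.253] pointing down, gripper open.
Joint ranges: [-2.75, 2.75], [-0.79, 2.1], [0.01, 2.65], [-1.57, 4.71], [0.07, 3.14], [-2.87, 2.87]. Speed limits (rad/s): [2.22, 2.22, 2.79, 3.14, 3.14, 3.14].

## Interface

Orientations are given as a unit quaternion [x, y, z, w].
In Python, from cell import r, optics gives the robot as it stands. The module is installed in compiled form; this text tells all that it offers. Calls block until the motion is done:
- r.move_to(position, orientation): joint-space move of the TCP to a pose.
- r.move_linear(position, rot=None, vel=0.15): straight line of the TCP; rot=None keeps the orientation; vel is the mean speed in m/s.
- r.set_joints(angles): joint-space move.
- r.set_gripper(opening, squeeze=None): opening from 0.0 (shut) to 1.0 (fully open); squeeze is the grip in N (None keeps the last); returns when the fingers have stopped.
- r.sleep(seconds).
- r.inverse_kinematics(position, orientation): joint angles nearest the present ones, or None.
- optics.get_image(name): name is "scene" or "top" or "wrist"; returns a dict with "pixels" (420x560x3 uint8, red, green, blue), "depth" (420x560 float32, m along the optical axis (not along the pixel's ray), 0 where there is no reading), "fx", "fy", "cx", "cy" (pixels), "D" ([k1, k2, p1, p2, k3] as OpenCV has them; the pictures are not rectified), "camera_from_world" (4x4, takes a point from world to camera coordinates); the wrist camera has in their place "mount" (4x4, takes a point from camera to tool coordinates, whose origin is the TCP and whose axes are the flange's). Camera axes: x right, y down, z forward; pixel columns grow to the right and rows downward; lengths in m; the calibration is good to about 2 mm. A picture is of the moment at which its call begins: read the wrist's pose just before it.
A pose or a line that the arm cannot do raises r.PlanningError and nothing moves.
- r.hand_in(): hands the job in; it is judged then, once.
Readings, each from a call of its own:
- r.current_t(): time.
- r.current_q(): joint angles.
- r.current_qvel(): joint speeds.
- r.current_effort(): joint torques, N m.
- r.current_tool_pos(): TCP position.
- r.current_ee_rot(): TCP orientation.
- r.current_contact_force(): force on the tool from outside, world axes, zero at the start.
- r.current_torque(): the same for the moment, N m.
- r.current_opening(): opening from 0.0 (shut) to 1.0 (fully open).
- r.current_finger_force(): force on a finger pad.
Only numpy, scipy, OpenCV 4.12 (cv2) and the standard library are available. Lean on these libraries where they do the work, as an engineer would, in place of code of your own. Each camera call takes 0.05 s, during which the arm holds its last target. There are 200 camera calls.

## Task

The round white cover of the desk charging hub stands proud because the notch in its rim is not over the hub's brass pin. Push the cover's orange stud round with a fingertip, either way, until the notch is over the pin, then press the cover gently down on its middle until it is fully home, and take the hand away. The cover must never be pinched or lifted, and the tape roll, bell, calculator and candle beside the hub are to be left as they stand.

Things in the scene. Friction and masses are not known exactly. Their poses are not given: they have to be found in the camera images.
- hub: Charging hub: round black housing fixed to the worktop, 150 mm across, 38 mm high, sockets in its front. Origin: centre of its underside, on the worktop; z up; its own -x points to its front and the pin. In its top a recess 104 mm across, floor 28 mm above the origin. A central spindle 14 mm thick, top at 41 mm, keeps the cover centred (1 mm play). A brass stripe on its top marks the pin's direction.
- seat (a joint): Stiff friction plate in the recess that carries the cover: 0 up (its top 35 mm above the hub's origin), 0.007 m fully down. It yields to a downward push of roughly 5 to 8 N on the cover and does not spring back. If the notch is not over the pin, the pin blocks the cover.
- pin (a point): Centre of the top of the hub's fixed brass pin: 9 mm thick, tapered at the tip, upright at the rim of the recess, 46 mm from the hub's axis in its -x direction, top 34.5 mm above the hub's origin. Only its outer edge shows past the cover's rim while the notch is elsewhere.
- cover: Loose white disc, 96 mm across, 10 mm thick, 0.15 kg, on the friction plate in the recess, its notch 40 degrees or more from the pin. Origin: centre of its underside, 35 mm above the hub's origin at the start, 28 mm when home (face then level with the housing's top). z up; +x toward the stud, -x toward the notch: over the pin its yaw equals the hub's. Turns freely either way, stays where left.
- notch (a point): On the cover's underside level, in the middle of the notch, 46 mm from the cover's centre in its -x direction. The notch is 14 mm wide, open at the rim and 9 mm deep radially, marked with a blue bar at its inner end; 2.5 mm of play on each side of the pin.
- stud (a point): Centre of the top of the upright orange finger stud: 12 mm thick, 20 mm tall above the cover's face, 36 mm from the cover's centre in its +x direction, opposite the notch.
- boss (a point): Centre of the top of the round boss in the middle of the cover, 30 mm across, 7 mm above the cover's face, with a dark disc on top: the place to press. It is 52 mm above the worktop at the start and 45 mm when the cover is home.
- tape_roll: Roll of beige tape, 96 mm across, 48 mm high, lying to the left of the hub; origin at the centre of its underside. A bystander.
- brass_bell: Brass hand bell with a dark handle, 59 mm across, 96 mm high, standing to the left of the hub and farther back; origin at the centre of its underside. A bystander.
- calculator: Dark pocket calculator, 124 x 75 x 20 mm, lying to the right of the hub; origin at the centre of its underside. A bystander.
- candle: Candle in a glass, 76 mm across, 90 mm high, standing to the right of the hub and farther back; origin at the centre of its underside. A bystander.

How it is judged:
By the outcome, as a careful person would: the job done as asked, in the order asked, and still so for the second after the job is handed in, with the robot touching nothing.
It also fails if it takes over 40 s, if anything falls off the work surface, if the arm or the gripper's body presses on something with over 40 N, if the wrist force passes 120 N, or if a joint passes its speed limit or range.

## Working session

There is one attempt and no reset: what is moved stays moved. The work goes in short steps, each a Python script; the robot and the scene stay as the last script left them, time stands still between calls to the robot, and variables do not carry over. Pictures are saved under pics/ and viewed, at most 10 in all, crops included, and the job is handed in when it is done.

```bash
mkdir -p pics; python3 - <<'E'
from cell import r, optics
import cv2,numpy as np
for n in("scene","top"):
    d=optics.get_image(n); cv2.imwrite(f"pics/{n}0.png",d["pixels"][:,:,::-1]); np.savez(f"{n}0.npz",**d)
    print(n,d["fx"],d["cx"],d["D"],np.linalg.inv(d["camera_from_world"]).round(3).tolist())
print(r.finger_overhang,r.current_t(),r.current_ee_rot(),r.current_contact_force())
E
```

```text
scene 459.79661208744903 272.8126935459918 [-0.07567838  0.          0.          0.          0.        ] [[-0.797, -0.312, 0.516, -0.022], [-0.603, 0.439, -0.666, 0.653], [-0.019, -0.842, -0.539, 0.596], [0.0, 0.0, 0.0, 1.0]]
top 451.61709097714044 281.72798957082887 [-0.03956617  0.          0.          0.          0.        ] [[-0.006, -0.989, 0.145, 0.369], [-1.0, 0.006, 0.001, 0.015], [-0.002, -0.145, -0.989, 0.987], [0.0, 0.0, 0.0, 1.0]]
0.022 0.1 [ 9.90087835e-01  1.40448556e-01 -3.52395194e-05 -5.29368622e-04] [ 0.88300751 -0.79495288  0.40161608]
```

View pics/top0.png

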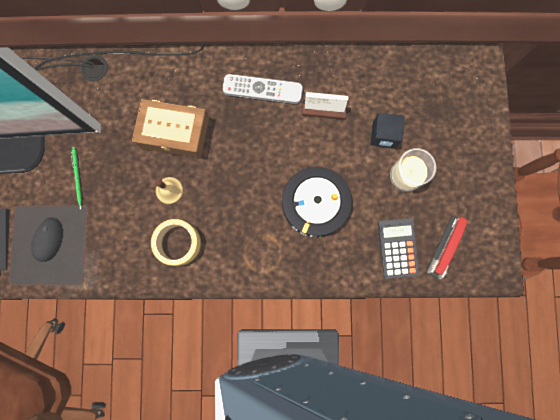

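View pics/scene0.png

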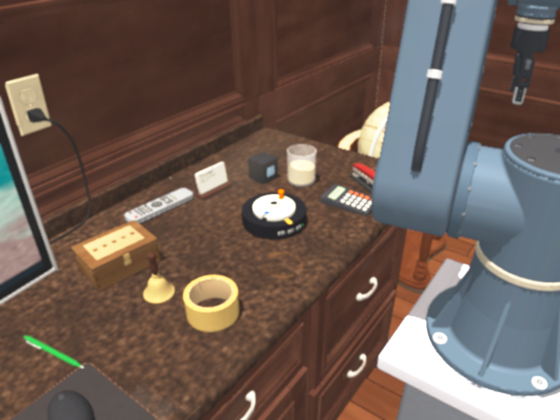

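The top view shows the hub near (317,201), the stud at (334,197), the blue bar at (299,204) and the brass stripe at (306,229). Next I measure these in the top view.

```bash
cat >h.py <<'E'
import cv2,numpy as np
from scipy.spatial.transform import Rotation as R
def ray(d,uv,z,wfc=None):
    if wfc is None: wfc=np.linalg.inv(d["camera_from_world"])
    K=np.array([[d["fx"],0,d["cx"]],[0,d["fy"],d["cy"]],[0,0,1.]])
    p=cv2.undistortPoints(np.array(uv,float).reshape(-1,1,2),K,np.array(d["D"],float))[:,0]
    v=np.c_[p,np.ones(len(p))]@wfc[:3,:3].T; o=wfc[:3,3]
    return o+v*((z-o[2])/v[:,2])[:,None]
def hsv(d): return cv2.cvtColor(d["pixels"],cv2.COLOR_RGB2HSV)
RNG=dict(blue=((95,120,80),(125,255,255)),orange=((3,190,150),(19,255,255)),brass=((20,110,110),(32,255,255)),white=((0,0,185),(180,50,255)),dark=((0,0,0),(180,255,45)))
def blobs(d,col,roi,amin=4):
    u0,v0,u1,v1=roi; m=cv2.inRange(hsv(d),*[np.array(x) for x in RNG[col]])
    k=np.zeros_like(m);k[v0:v1,u0:u1]=m[v0:v1,u0:u1]
    n,l,s,c=cv2.connectedComponentsWithStats(k)
    return sorted([(int(s[i,4]),*c[i].round(1)) for i in range(1,n) if s[i,4]>=amin],reverse=True)[:4],k
E
python3 - <<'E'
from h import *
d=dict(np.load("top0.npz"))
roi=(275,160,360,245)
Z=dict(blue=.045,orange=.065,brass=.038,white=.045,dark=.038)
for c in RNG:
    b,k=blobs(d,c,roi)
    for x in b: print(c,x,ray(d,[x[1:]],Z[c])[0].round(4))
    if c in("white","dark"):
        n=max(cv2.findContours(k,cv2.RETR_EXTERNAL,cv2.CHAIN_APPROX_NONE)[0],key=cv2.contourArea)
        P=ray(d,cv2.convexHull(n)[:,0],Z[c])[:,:2]
        print(c,"circle",cv2.minEnclosingCircle(P.astype(np.float32)))
    if c=="dark":
        for p in ((317,201),(317,170),(350,201)): print(p,d["depth"][p[1],p[0]])
for n,u,z in(("tape",(176,243),.048),("bell",(170,190),.05),("calc",(398,249),.02),("candle",(412,171),.09)): print(n,ray(d,[u],z)[0].round(3))
E
```

```text
blue (20, np.float64(301.0), np.float64(202.5)) [ 0.5184 -0.0248  0.045 ]
orange (6, np.float64(333.7), np.float64(198.0)) [ 0.5242 -0.0918  0.065 ]
brass (25, np.float64(333.5), np.float64(196.0)) [ 0.5331 -0.0946  0.038 ]
brass (5, np.float64(307.6), np.float64(226.0)) [ 0.4692 -0.0384  0.038 ]
brass (4, np.float64(305.2), np.float64(231.2)) [ 0.4582 -0.0332  0.038 ]
white (1531, np.float64(316.8), np.float64(200.0)) [ 0.5236 -0.0582  0.045 ]
white circle ((0.5238604545593262, -0.05802318826317787), 0.049407072365283966)
dark circle ((0.4499026834964752, -0.07267362624406815), 9.999999747378752e-05)
(317, 201) 0.9478076
(317, 170) 0.9714301
(350, 201) 0.9612723
tape [0.434 0.237 0.048]
bell [0.546 0.252 0.05 ]
calc [ 0.42  -0.232  0.02 ]
candle [ 0.575 -0.25   0.09 ]
```

```bash
cat >>h.py <<'E'
def look(n):
    from cell import r,optics
    T=np.eye(4);T[:3,3]=r.current_tool_pos();T[:3,:3]=R.from_quat(r.current_ee_rot()).as_matrix()
    d=optics.get_image("wrist");cv2.imwrite(f"pics/{n}.png",d["pixels"][:,:,::-1])
    w=T@d["mount"];np.savez(n+".npz",w=w,**d);return d,w
E
python3 - <<'E'
from h import *
from cell import r
r.set_gripper(0.0)
r.move_to([.47,-.06,.26],[1,0,0,0])
r.sleep(.2)
d,w=look("w1");print(d["mount"].round(3).tolist(),w.round(3).tolist(),r.finger_overhang,r.current_t(),r.current_contact_force(),r.current_q().round(2),r.current_opening())
E
```

```text
[[0.0, -0.95, -0.311, 0.08], [1.0, 0.0, -0.0, -0.001], [0.0, -0.311, 0.95, -0.122], [0.0, 0.0, 0.0, 1.0]] [[-0.001, -0.95, -0.311, 0.55], [-1.0, 0.0, 0.001, -0.06], [-0.0, 0.311, -0.95, 0.382], [0.0, 0.0, 0.0, 1.0]] 0.022 3.15 [ 0.13863207 -0.65178995  0.29468034] [-0.23  0.2   1.83 -0.    1.1   1.35] -0.000985097702141736
```

View pics/w1.png

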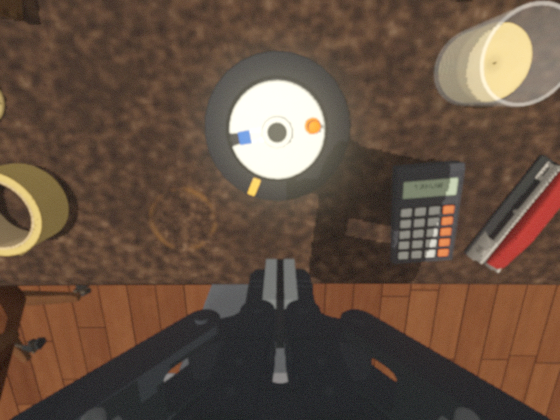

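The wrist view shows the boss disc at (277,132), stud (314,126), blue bar (244,137) and stripe (254,187).

```bash
python3 - <<'E'
from h import *
d=dict(np.load("w1.npz"));w=d["w"]
roi=(195,40,360,215);out={}
for c,z in dict(blue=.045,orange=.065,brass=.038,white=.045).items():
    b,k=blobs(d,c,roi,10)
    for x in b[:2]: print(c,x,ray(d,[x[1:]],z,w)[0].round(4))
    if c=="white":
        n=max(cv2.findContours(k,cv2.RETR_EXTERNAL,cv2.CHAIN_APPROX_NONE)[0],key=cv2.contourArea)
        P=ray(d,cv2.convexHull(n)[:,0],z,w)[:,:2];print("cover",cv2.minEnclosingCircle(P.astype(np.float32)))
m=cv2.inRange(hsv(d),(0,0,0),(180,255,100));s=np.zeros_like(m);s[122:144,266:288]=m[122:144,266:288]
M=cv2.moments(s);print("boss",ray(d,[(M['m10']/M['m00'],M['m01']/M['m00'])],.052,w)[0].round(4),M['m00']/255)
print(d["depth"][132,277],d["depth"][126,314],d["depth"][100,277])
E
```

```text
blue (67, np.float64(243.4), np.float64(137.3)) [ 0.5182 -0.0226  0.045 ]
brass (155, np.float64(253.6), np.float64(186.4)) [ 0.4655 -0.031   0.038 ]
white (6681, np.float64(276.6), np.float64(128.7)) [ 0.5267 -0.0563  0.045 ]
cover ((0.5240404009819031, -0.05618199706077576), 0.04828694462776184)Traceback (most recent call last):
  File "<stdin>", line 11, in <module>
ZeroDivisionError: float division by zero
```

```bash
cat >>h.py <<'E'
C=np.array([.524,-.0565])
def pose(th,off,z):
    "tool at radius 36 mm beside a stud at angle th (deg), off m behind it tangentially; tool x = tangent"
    t=np.radians(th);rad=np.array([np.cos(t),np.sin(t)]);tan=np.array([-rad[1],rad[0]])
    p=C+.036*rad-off*tan
    return [p[0],p[1],z],(R.from_euler('z',th+90,degrees=True)*R.from_quat([1,0,0,0])).as_quat()
def measure(n):
    d,w=look(n);o={}
    for c,z,ref in(("blue",.045,180),("brass",.038,180)):
        b,k=blobs(d,c,(195,40,360,215),10)
        for x in b[:3]:
            p=ray(d,[x[1:]],z,w)[0,:2]-C;o.setdefault(c,[]).append((x[0],round(1e3*np.hypot(*p),1),round(np.degrees(np.arctan2(p[1],p[0]))-ref,1)))
    return o
E
python3 - <<'E'
from h import *
from cell import r
r.move_to(*pose(-80,.034,.12))
f0=np.array(r.current_contact_force())
p,q=pose(-80,.034,.077);r.move_linear(p,vel=.08)
print(r.current_t(),(np.array(r.current_contact_force())-f0).round(2))
for off in(.026,.02): 
    p,q=pose(-80,off,.077);r.move_linear(p,q,vel=.06);print(off,(np.array(r.current_contact_force())-f0).round(2))
for th in range(-74,-35,6):
    p,q=pose(th,.018,.077);r.move_linear(p,q,vel=.06);print(th,r.current_t(),(np.array(r.current_contact_force())-f0).round(2))
p,q=pose(th,.026,.077);r.move_linear(p,vel=.08);p[2]=.13;r.move_linear(p,vel=.15)
r.move_to([.47,-.06,.26],[1,0,0,0]);r.sleep(.2)
print(measure("w2"),r.current_t())
E
```

```text
4.475 [-0.31 -0.79  0.15]
0.026 [-0.6  -1.08 -0.2 ]
0.02 [-1.07  0.12 -0.02]
-74 5.2667 [-1.2  -0.47 -0.87]
-68 5.525 [-0.34 -0.5  -1.16]
-62 5.7833 [ 0.2   0.22 -1.53]
-56 6.0417 [-0.8   0.01  0.25]
-50 6.3 [-1.43  0.08 -0.61]
-44 6.5583 [-0.46 -0.37 -0.46]
-38 6.8167 [-0.78 -0.16  0.03]
{'blue': [(52, np.float64(34.7), np.float64(-41.6))], 'brass': [(153, np.float64(63.7), np.float64(-23.4))]} 8.725
```

View pics/w2.png

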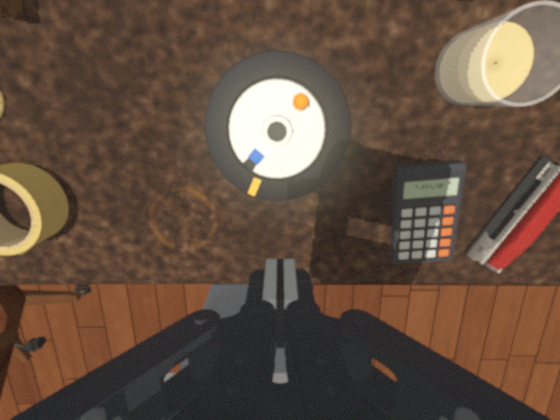

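The cover turned as planned: the blue bar is at (256,157) and the stripe at (254,187). About 18° is left to go, and the finger lag is 3.6°.

```bash
python3 - <<'E'
from h import *
from cell import r
r.move_to(*pose(-40,.034,.12))
p,q=pose(-40,.03,.077);r.move_linear(p,q,vel=.1)
for th in(-38,-32,-26,-19.8):
    p,q=pose(th,.018,.077);r.move_linear(p,q,vel=.06)
p,q=pose(th,.026,.077);r.move_linear(p,vel=.08);p[2]=.13;r.move_linear(p,vel=.15)
r.move_to([.47,-.06,.26],[1,0,0,0]);r.sleep(.2)
print(measure("w3"),r.current_t())
d=dict(np.load("w3.npz"));im=d["pixels"][45:210,195:360,::-1];cv2.imwrite("pics/w3c.png",cv2.resize(im,None,fx=3.5,fy=3.5,interpolation=cv2.INTER_CUBIC))
E
```

```text
{'blue': [(60, np.float64(34.0), np.float64(-22.9))], 'brass': [(154, np.float64(63.8), np.float64(-23.5)), (46, np.float64(45.7), np.float64(-23.6)), (10, np.float64(37.2), np.float64(-196.9))]} 13.5
```

View pics/w3c.png

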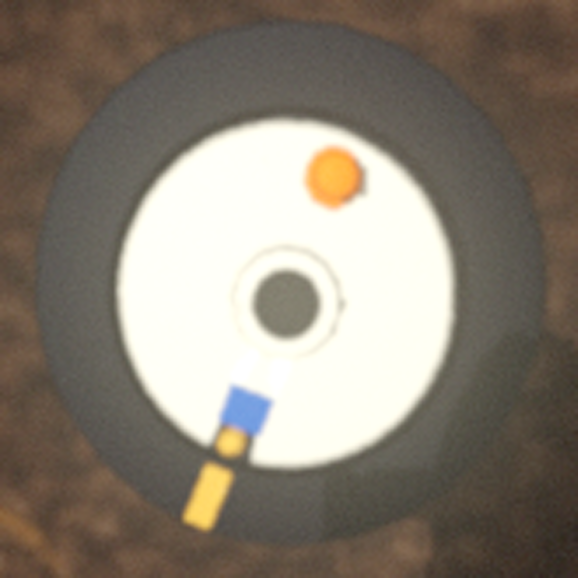

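The pin (crop 231,442) sits centred in the notch, with blue bar, pin and stripe in line to within 0.7°. Next is the press on the boss, with the force watched.

```bash
python3 - <<'E'
from h import *
from cell import r
b=ray(dict(np.load("w3.npz")),[(276.7,131.6)],.052,np.load("w3.npz")["w"])[0];print("boss",b.round(4))
x,y=(C+b[:2])/2
r.move_to([x,y,.10],[1,0,0,0]);r.sleep(.2)
f0=np.array(r.current_contact_force())
r.move_linear([x,y,.078],vel=.05)
z=.077
while z>.0645:
    r.move_linear([x,y,z],vel=.02);f=np.array(r.current_contact_force())-f0
    print(round(z,4),round(r.current_tool_pos()[2],4),f.round(1))
    if z<.0695 and f[2]>12 or f[2]>25: break
    z-=.001 if z>.069 else .0005
r.move_linear([x,y,.12],vel=.1)
r.move_to([.47,-.06,.26],[1,0,0,0]);r.sleep(.2)
print(measure("w4"),r.current_t())
d=dict(np.load("w4.npz"));im=d["pixels"][45:210,195:360,::-1];cv2.imwrite("pics/w4c.png",cv2.resize(im,None,fx=3.5,fy=3.5))
for p in((277,131),(277,110),(296,131),(277,60),(340,131)):
    g=lambda n:(lambda e:e["w"][2,3]+(e["w"][:3,:3]@np.array([(p[0]-e["cx"])/e["fx"],(p[1]-e["cy"])/e["fy"],1]))[2]*e["depth"][p[1],p[0]])(dict(np.load(n)))
    print(p,round(g("w3.npz"),4),round(g("w4.npz"),4))
E
```

```text
boss [ 0.5243 -0.056   0.052 ]
0.077 0.0771 [ 0.5 -1.   0.4]
0.076 0.076 [-1.1 -0.1  0.6]
0.075 0.0749 [-0.3 -0.2  0.4]
0.074 0.074 [ 0.7 -0.8 -1.1]
0.073 0.0732 [-0.7 -0.1  3.6]
0.072 0.0722 [-1.7 -0.9  3.9]
0.071 0.0712 [-1.1 -0.3  5. ]
0.07 0.0702 [-0.5 -1.2  4.2]
0.069 0.0691 [-1.8 -1.6  4.5]
0.0685 0.0687 [-1.3 -0.6  5.8]
0.068 0.0682 [-0.5 -0.6  5.8]
0.0675 0.0677 [-2.  -0.8  5.5]
0.067 0.0672 [-0.5 -0.7  5.7]
0.0665 0.0668 [-1.9 -0.7  8.4]
0.066 0.0667 [-4.8 -0.5 13.2]
{'blue': [(53, np.float64(33.5), np.float64(-23.2))], 'brass': [(158, np.float64(63.7), np.float64(-23.5)), (55, np.float64(45.3), np.float64(-23.6)), (25, np.float64(37.0), np.float64(-197.5))]} 20.35
(277, 131) 0.0524 0.0475
(277, 110) 0.0456 0.0387
(296, 131) 0.0475 0.0393
(277, 60) 0.0389 0.0392
(340, 131) 0.0383 0.0393
```

View pics/w4c.png

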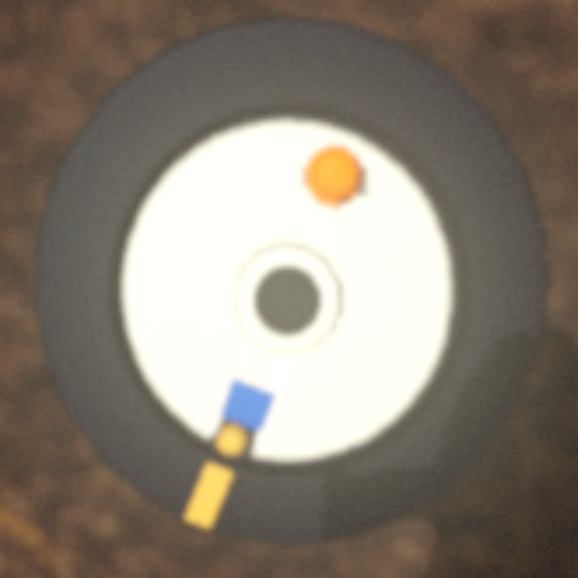

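The cover's face is now level with the housing (about 39 mm on both). The press met a hard stop at the expected height, and the hand is clear.

```bash
python3 -c "
from cell import r
print(r.hand_in(),r.current_t())"
```

```text
the job is handed in; nothing more can be done
the job is handed in; nothing more can be done
```

The cover was turned until its notch sat over the pin, then pressed fully home. The hand was taken clear before handing in at about 20 s; no verdict was returned.

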